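# Hold the tall sign panel ready over its stand

### The arm

A 6-joint arm with a two-finger parallel gripper is mounted at the origin on the work surface. World frame = base frame: x ahead of the robot, y to its left, z up, the work surface at z = 0. Lengths are in m, angles in rad, forces in N, time in s.
With the tool pointing down it reaches from about 0.325 to 0.775 m from the base axis. Payload 5.5 kg.
Tool frame: the origin (TCP) lies between the finger pads; the fingertips stand 8 mm ahead of it and the grasp point (between the pads) lies 11 mm behind it (tcp_to_tips is the distance from the TCP to the fingertips, in m); z points along the fingers, y is the line along which they close (so a half turn about z gives the same grasp; the last joint's range is limited). The gripper opens to 88 mm and grips with 3 to 60 N. Pads are 20 mm wide; open, the fingers measure 115 mm over their backs; the gripper's body (75 mm by 178 mm) begins 61 mm behind the grasp point.
Start: joints at [1.078, 0.091, 1.231, -0, 1.82, -0.057], TCP at [0.253, 0.544, 0.196] pointing down, gripper open.
Joint ranges: [-2.87, 2.87], [-0.86, 2.18], [0.17, 2.46], [-1.51, 4.65], [0.06, 2.69], [-2.65, 2.65]. Speed limits (rad/s): [2.57, 2.57, 3.01, 3.14, 3.14, 3.14].

### API

Orientations are given as a unit quaternion [w, x, y, z].
In Python, from bench import * gives the robot as it stands. Calls block until the motion is done:
- move_to(position, orientation): joint-space move of the TCP to a pose.
- move_l(position, speed=0.15, orientation=None): straight line of the TCP; orientation=None keeps the orientation; speed is the mean speed in m/s.
- movej(angles): joint-space move.
- gripper_open() and close(): open the fingers fully, or close them until they stop; the grip force is fixed at half the most.
- hold(seconds).
- inverse_kinematics(position, orientation): joint angles nearest the present ones, or None.
- state(): the state.
- get_image(name): name is "scene" or "top" or "wrist"; returns a dict with "frame" (480x640x3 uint8, blue, green, red), "depth" (480x640 float32, m along the optical axis (not along the pixel's ray), 0 where there is no reading), "camera_matrix" (3x3 intrinsics, pixels), "view" (4x4, takes a point from world to camera coordinates). Camera axes: x right, y up, looking along -z (the intrinsics and any distortion apply to the point x, -y, -z); pixel columns grow to the right and rows downward; lengths in m; the calibration is good to about 2 mm. A picture is of the moment at which its call begins.
A pose or a line that the arm cannot do raises IKError and nothing moves.
- job_done(): hands the job in; it is judged then, once.
The state is a dict: "time": time; "joint_pos": joint angles; "dq": joint speeds; "joint_torque": joint torques, N m; "ee_pos": TCP position; "ee_rot": TCP orientation; "ft_force": force on the tool from outside, world axes, zero at the start; "moment": the same for the moment, N m; "finger_gap": finger opening in m; "finger_force": force on a finger pad.
Only numpy, scipy, OpenCV 4.12 (cv2) and the standard library are available. Lean on these libraries where they do the work, as an engineer would, in place of code of your own. Each camera call takes 0.05 s, during which the arm holds its last target. There are 200 camera calls.

### The job

Slide the tallest of the three sign panels straight up out of the slotted rack and carry it, kept upright, over the top of the low card display to the other side. Stop with its lower edge hovering about a centimetre above the slot of the long aluminium stand, centred on the slot and in line with it, and finish there still holding the panel still, so that the shopkeeper can check the fit before it goes in. The panel must never touch the stand or the card display, the arm must not bump the display either, and the two low panels and the things on the counter stay where they are.

Things in the scene. Friction and masses are not known exactly. Their poses are not given: they have to be found in the camera images.
- panel: The tall sign panel: a plain white rigid board with a pale blue band on both faces, 8 mm thick (its x), 120 mm wide (its y), 130 mm tall (its z), 80 to 180 g. Origin: centre of its lower edge. It is loose and stands upright in one of the rack's three slots, its lower edge on the slot floor and its upper edge 140 mm above the counter; both faces are alike. Grip it across its 8 mm thickness at the middle of the upper edge: the upper 40 mm stand clear above the low panels.
- low_a: One of two low panels, like the tall one but only 85 mm tall; stands in another slot of the rack, its upper edge 95 mm above the counter. Origin: centre of its lower edge; x across its thickness, y along its width. Leave it.
- low_b: The other low panel, the same as low_a. Leave it.
- rack: Plywood rack fixed to the counter, 125 mm (x) by 140 mm (y), 55 mm tall, on the left or the right of the card display, turned up to 0.35 rad. Three slots run along its y at x = -45, 0 and +45 mm; each is 11 mm wide, 124 mm long, 45 mm deep (floor 10 mm above the counter). Origin: centre of its underside, z up. A panel is out of its slot once its lower edge is above 55 mm.
- stand: The long sign stand, an aluminium block fixed to the counter on the other side of the card display from the rack, 64 mm (x) by 160 mm (y), 26 mm tall, turned up to 0.45 rad, with one slot in its top along its y. Origin: centre of its underside, z up.
- slot (a point): Centre of the mouth of the long stand's slot, level with the stand's top, 26 mm above the counter; axes as the stand's: x across the slot (16 mm wide), y along it (132 mm long), z up. The slot is 16 mm deep. The panel may face either way.
- rail: The low card display: an upright grey board with blister cards on both faces, fixed between the rack and the stand; 280 mm long (x, roughly away from the robot), foot 60 mm wide (y), board with cards about 35 mm thick, 120 mm tall. Origin: centre of its underside.
- short_stand: Bystander: a shorter aluminium stand of the same make, 50 x 90 x 26 mm, slot only 66 mm long, too short for the panel, beyond the display on the far part of the counter. Origin: centre of its underside, as for all bystanders.
- pen_cup: Bystander: dark steel pen cup, 72 mm across, 145 mm tall with its pens, on the far part of the counter.
- glue_stick: Bystander: upright glue stick, 29 mm across, 86 mm tall, on the right (-y) of the card display, close beside it.
- eraser: Bystander: eraser, 50 x 24 x 14 mm, on the left (+y) of the card display, close beside it.
- stapler: Bystander: stapler, 130 x 36 x 44 mm, at the left of the counter.
- tape: Bystander: tape dispenser, 120 x 50 x 80 mm, at the far right.
- notes: Bystander: pad of sticky notes, 76 x 76 x 22 mm, at the left of the counter.
- staple_box: Bystander: small cardboard box of staples, 62 x 40 x 30 mm, at the right of the counter.
Things that resemble listed ones, but are neither listed nor needed, are in the scene too. What is shaped like the low_b but orange is not meant. What is shaped like the stand but blue is not meant.

How it is judged:
By the outcome, as a careful person would: the job done as asked, in the order asked, and still so for the second after the job is handed in, while the arm keeps its last pose, push and grip.
It also fails if it takes over 51 s, if anything falls off the work surface, if the arm or the gripper's body presses on something with over 40 N, if the wrist force passes 120 N, or if a joint passes its speed limit or range.

## Working session

There is one attempt and no reset: what is moved stays moved. The work goes in short steps, each a Python script; the robot and the scene stay as the last script left them, time stands still between calls to the robot, and variables do not carry over. Pictures are saved under pics/ and viewed, at most 10 in all, crops included, and the job is handed in when it is done.

```bash
mkdir -p pics; cat > h.py <<'E'
from bench import *
import numpy as np, cv2
def cloud(im):
    K=im["camera_matrix"];d=im["depth"];v,u=np.mgrid[0:480,0:640]
    pc=np.stack([(u-K[0,2])/K[0,0]*d,-(v-K[1,2])/K[1,1]*d,-d],-1)
    T=np.linalg.inv(im["view"])
    return pc@T[:3,:3].T+T[:3,3]
E
python3 - <<'E'
from h import *
for n in("top","scene"):
    im=get_image(n);cv2.imwrite(f"pics/{n}.png",im["frame"]);np.savez(f"{n}.npz",**{k:im[k] for k in("frame","depth","camera_matrix","view")})
    print(n,im["camera_matrix"].tolist(),np.linalg.inv(im["view"]).round(3).tolist(),[k for k in im])
s=state();print(s["time"],s["ee_pos"],s["ee_rot"],s["finger_gap"])
E
```

```text
top [[576.1147101620446, 0.0, 318.91657567482207], [0.0, 576.1147101620446, 249.90524843135597], [0.0, 0.0, 1.0]] [[0.01, 0.992, -0.126, 0.358], [-1.0, 0.01, -0.005, -0.008], [-0.003, 0.126, 0.992, 1.537], [0.0, 0.0, 0.0, 1.0]] ['frame', 'depth', 'camera_matrix', 'view']
scene [[533.0615452622989, 0.0, 317.9210698332529], [0.0, 533.0615452622989, 239.7462688602928], [0.0, 0.0, 1.0]] [[0.289, -0.791, 0.54, 1.253], [0.957, 0.237, -0.166, -0.218], [0.003, 0.565, 0.825, 1.106], [0.0, 0.0, 0.0, 1.0]] ['frame', 'depth', 'camera_matrix', 'view']
0.1 [0.25313462 0.54366143 0.19483911] [-2.22613277e-04  2.16161210e-01  9.76357315e-01 -8.22113715e-04] 0.08810429349308262
```

View pics/top.png

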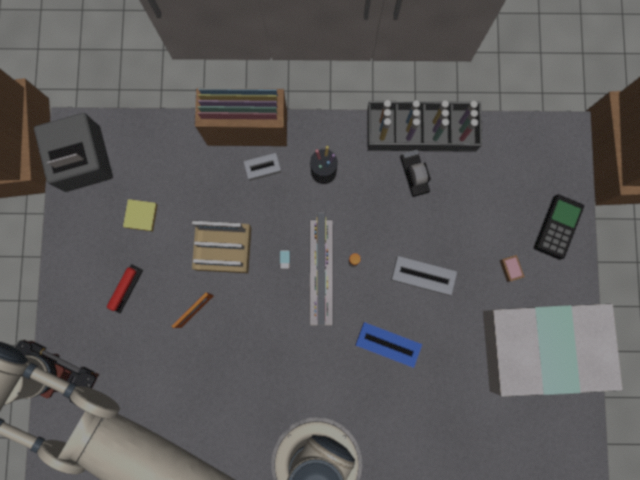

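View pics/scene.png

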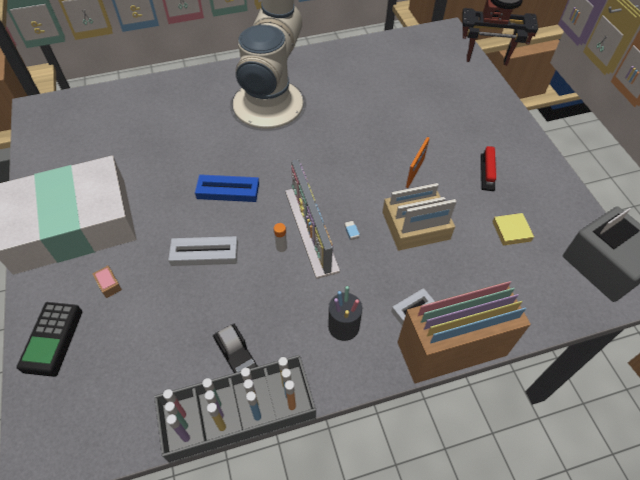

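The top view shows the rack at (221,247) with three white panels at rows 225, 245 and 263. The aluminium stand is at (425,275) and the display at (321,272).

Candidates for the panel: far slot (217,225), middle slot (218,245), near slot (217,263), and the orange board (191,310), which is excluded. Candidates for the stand: aluminium (425,275), blue (389,344), which is excluded, and the short stand (262,166), which is too short. Next I'll measure heights and check the choice in a crop.

```bash
cat > m.py <<'E'
import numpy as np,cv2
from h import cloud
D={n:dict(np.load(n+".npz")) for n in("top","scene")}
P={n:cloud(D[n]) for n in D}
def rect(name,pts):
    (c,s,a)=cv2.minAreaRect(pts[:,:2].astype(np.float32)*1000); b=cv2.boxPoints((c,s,a))
    e=[b[1]-b[0],b[2]-b[1]];L=max(e,key=np.linalg.norm)
    ang=np.degrees(np.arctan2(L[1],L[0]))
    print(name,len(pts),"c",np.round(c,1),"size",np.round(sorted(s),1),"long dir deg",round((ang+90)%180-90,1),"z",np.round(np.percentile(pts[:,2],[5,50,95])*1000,1))
for n in D:
    X=P[n];x,y,z=X[...,0],X[...,1],X[...,2];hsv=cv2.cvtColor(D[n]["frame"],cv2.COLOR_BGR2HSV)
    reg=(x>.3)&(x<.6)&(y>.1)&(y<.4)&(D[n]["depth"]>0)
    print(n,"table z",np.median(z[(x>.3)&(x<.6)&(abs(y)<.5)]))
    for nm,lo,hi in(("tall",.115,.16),("low",.082,.108),("rack",.045,.062)):
        m=(reg&(z>lo)&(z<hi)&(y>.13)).astype(np.uint8)
        k,l,st,_=cv2.connectedComponentsWithStats(m)
        for i in range(1,k):
            if st[i,4]>25: rect(nm+str(st[i,:4]),X[l==i])
    m=((x>.3)&(x<.6)&(y<-.1)&(y>-.35)&(z>.018)&(z<.035)).astype(np.uint8)
    k,l,st,_=cv2.connectedComponentsWithStats(m)
    for i in range(1,k):
        if st[i,4]>80: rect("stand"+str(st[i,:4]),X[l==i])
    m=(x>.3)&(x<.65)&(abs(y)<.06)&(z>.1)&(z<.13); rect("rail",X[m])
a=D["top"]["frame"][200:290,170:270];b=D["scene"]["frame"][160:260,365:475]
cv2.imwrite("pics/crop.png",np.hstack([cv2.resize(a,(400,400),interpolation=2),cv2.resize(b,(400,400),interpolation=2)]))
E
python3 m.py
```

```text
top table z 0.0017822449470885626
tall[192 223  50   5] 150 c [598.1 253. ] size [  6.2 118.6] long dir deg 88.3 z [116.9 137.5 145.9]
low[207 227  36   3] 56 c [595.1 238.3] size [ 4.6 88.5] long dir deg -89.4 z [ 84.7  98.4 105.7]
low[194 241  48   6] 180 c [555.2 255.5] size [  9.4 119.7] long dir deg 87.7 z [85.8 94.9 99.8]
low[193 259  48   6] 175 c [510.2 257.2] size [  8.9 119.3] long dir deg 87.6 z [85.1 94.8 99.6]
low[171 292  37  36] 136 c [389.5 322.4] size [  9.7 118.7] long dir deg -44.6 z [82.4 86.  91.4]
rack[192 229  57  43] 1686 c [547.5 256.4] size [110.1 141.5] long dir deg 87.7 z [49.2 55.1 60.1]
rack[176 295  34  33] 52 c [386.3 321.3] size [  2.6 115.6] long dir deg -44.8 z [47.7 55.1 61.4]
stand[391 256  61  39] 1166 c [ 487.2 -277. ] size [ 64.9 160.7] long dir deg 75.6 z [20.6 26.2 31.5]
stand[357 322  65  25] 717 c [ 306.8 -182.4] size [ 63.4 159.7] long dir deg 69.9 z [20.7 26.2 31.7]
rail 1094 c [495.3  -5.8] size [ 32.4 278.2] long dir deg 0.5 z [111.9 119.4 124.8]
scene table z -4.2999156304901476e-05
tall[405 205  22  12] 46 c [597.3 217.8] size [ 5.2 49. ] long dir deg -89.6 z [121.9 138.3 140.5]
low[410 137  19  31] 93 c [390.7 322.7] size [  8.7 121.6] long dir deg -44.6 z [82.6 84.1 87.9]
low[391 183  47  15] 254 c [511.3 257.6] size [ 14.  121.9] long dir deg 87.1 z [83.1 91.9 96. ]
low[397 197  48  14] 225 c [556.8 253.8] size [ 12.6 121.5] long dir deg 85.8 z [85.2 92.5 97.2]
rack[408 146  19  31] 51 c [394.2 324.5] size [  7.6 118.2] long dir deg -48.3 z [46.5 54.4 60.6]
rack[384 191  56  43] 531 c [547.9 255.5] size [108.3 140.9] long dir deg 87.1 z [49.8 54.2 60. ]
stand[194 177  64  21] 657 c [ 331.7 -184.6] size [ 63.2 168. ] long dir deg 89.9 z [19.4 24.  28.2]
stand[170 236  67  26] 1282 c [ 487.  -276.7] size [ 69.9 159.6] long dir deg 75.7 z [19.7 24.2 28.1]
rail 1039 c [496.4  -5. ] size [ 31.2 282.6] long dir deg 1.5 z [104.4 117.5 121.8]
```

View pics/crop.png

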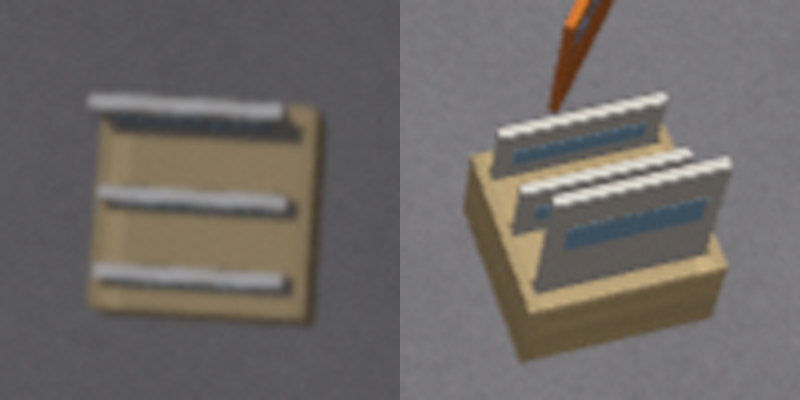

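The crop shows that the tall panel stands in the far slot, with its top edge at about (217,225) in the top view. Its top is at z≈0.14 in both views and the other two are at 0.095. Now I'll measure the slot by rays, check IK, go above the panel and look with the wrist camera.

```bash
cat >> h.py <<'E'
from scipy.spatial.transform import Rotation as Ro
def quat(a,flip=0):
    # tool down, closing axis y at world angle a
    a=a+np.pi*flip;y=np.array([np.cos(a),np.sin(a),0]);z=np.array([0,0,-1.]);x=np.cross(y,z)
    q=Ro.from_matrix(np.stack([x,y,z],1)).as_quat();return [q[3],q[0],q[1],q[2]]
def toplane(im,px,h):
    K=im["camera_matrix"];T=np.linalg.inv(im["view"]);px=np.atleast_2d(px).astype(float)
    d=np.stack([(px[:,0]-K[0,2])/K[0,0],-(px[:,1]-K[1,2])/K[1,1],-np.ones(len(px))],1)@T[:3,:3].T
    return T[:3,3]+d*((h-T[2,3])/d[:,2])[:,None]
def slot(im,near=(.487,-.277)):
    X=cloud(im);g=cv2.cvtColor(im["frame"],cv2.COLOR_BGR2GRAY)
    r=np.hypot(X[...,0]-near[0],X[...,1]-near[1])<.075
    m=((g<60)&r&(X[...,2]<.032)).astype(np.uint8)
    k,l,st,_=cv2.connectedComponentsWithStats(m);i=1+np.argmax(st[1:,4])
    v,u=np.nonzero(l==i);p=toplane(im,np.stack([u,v],1),.026)[:,:2]
    c,s,a=cv2.minAreaRect((p*1000).astype(np.float32));_,_,V=np.linalg.svd(p-p.mean(0),full_matrices=False)
    return np.round(c,1),np.round(s,1),np.round(p.mean(0)*1000,1),np.degrees(np.arctan(V[0,1]/V[0,0]))
E
python3 - <<'E'
from h import *
for n in("top","scene"):
    print(n,slot(dict(np.load(n+".npz"))))
r=np.radians
for f in(0,1):
    for p,a in(((.599,.254,.111),-2.3),((.599,.254,.285),-2.3),((.52,0,.285),-9),((.487,-.277,.285),-14.4),((.487,-.277,.137),-14.4)):
        q=inverse_kinematics(p,quat(r(a),f));print(f,None if q is None else np.round(q,2))
E
```

```text
top (array([ 486.1, -277.6]), array([125.4,  10.9]), array([ 486., -278.]), np.float64(75.67889079850643))
scene (array([ 493.2, -275. ]), array([123.2,   3.4]), array([ 493.7, -273.5]), np.float64(75.46212874172349))
0 [ 0.35  0.23  1.23 -0.    1.68  0.39]
0 [ 0.35  0.28  0.86 -0.    2.    0.39]
0 [-0.07 -0.09  1.25 -0.    1.98  0.09]
0 [-0.58  0.02  1.14 -0.    1.98 -0.33]
0 [-0.58 -0.02  1.45 -0.    1.71 -0.33]
1 None
1 None
1 None
1 None
1 None
```

```bash
python3 - <<'E'
from h import *
q=quat(np.radians(-2.3))
move_to([.599,.254,.26],q)
im=get_image("wrist");cv2.imwrite("pics/w1.png",im["frame"])
X=cloud(im);z=X[...,2]
for nm,lo,hi in(("tall",.134,.15),("low",.09,.102)):
    m=((z>lo)&(z<hi)&(abs(X[...,1]-.25)<.1)&(X[...,0]>.47)&(X[...,0]<.65)).astype(np.uint8)
    k,l,st,_=cv2.connectedComponentsWithStats(m)
    for i in range(1,k):
        if st[i,4]>200:
            p=X[l==i];c,s,a=cv2.minAreaRect((p[:,:2]*1000).astype(np.float32));print(nm,st[i],np.round(c,1),np.round(s,1),round(a,1),np.median(p[:,2]))
s=state();print(s["time"],s["ee_pos"],s["ee_rot"])
E
```

```text
tall [ 319  164   10  132 1160] [600.  252.2] [119.5   7.7] 87.7 0.1412852693589237
low [ 227  162   15  116 1052] [509.8 256.2] [118.2   8.7] 87.6 0.09614925480048528
low [273 162  12 117 991] [554.6 253.9] [119.4   8.3] 87.5 0.09618756735063755
1.8167 [0.59829474 0.25524203 0.25993292] [-1.82861165e-04  7.20371221e-01  6.93588689e-01 -3.03932925e-05]
```

View pics/w1.png

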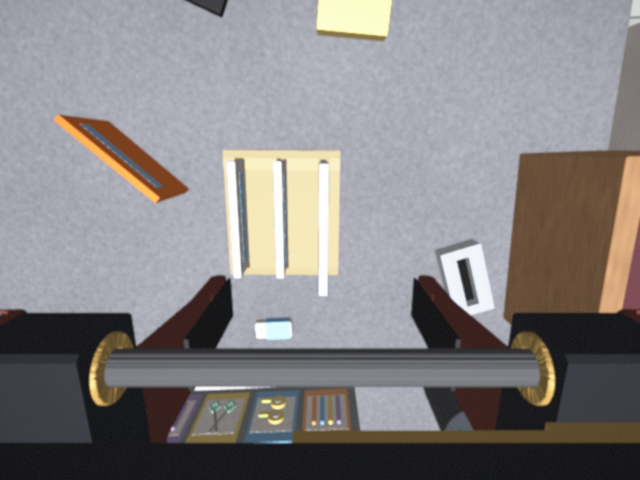

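The wrist view shows the tall panel at column 323, rows 163–295, and the low panels at columns 235 and 280. Its centre is at (0.600, 0.2525) with yaw 87.7°. Next: descend, grip, lift.

```bash
python3 - <<'E'
from h import *
q=quat(np.radians(-2.3))
def pr(t):
    s=state();print(t,round(s["time"],2),s["ee_pos"].round(4),np.round(s["finger_gap"],4),np.round(s["finger_force"],1),np.round(s["ft_force"],1),np.round(s["moment"],2))
move_l([.5997,.2523,.16],.12,q);hold(.2);pr("above")
e=np.array([.5997,.2523])-state()["ee_pos"][:2]
move_l([.5997+e[0],.2523+e[1],.113],.06,q);hold(.2);pr("down")
close();hold(.3);pr("closed")
p=state()["ee_pos"]
move_l([.5997+e[0],.2523+e[1],.135],.04);pr("lift1")
move_l([.5997+e[0],.2523+e[1],.29],.1);hold(.3);pr("lifted")
im=get_image("scene");cv2.imwrite("pics/s2.png",im["frame"][60:300,300:560])
E
```

```text
above 3.0 [0.6001 0.2525 0.1611] 0.0882 0.0 [ 0.4 -0.9  0.3] [-0.11  0.11 -0.02]
down 4.13 [0.5996 0.2522 0.1136] 0.0878 0.0 [0.1 0.8 0.5] [-0.06  0.08  0.02]
closed 5.78 [0.5995 0.2522 0.1136] 0.0008 2.6 [-0.6  0.1  5.5] [-0.11  0.09 -0.02]
lift1 6.47 [0.5993 0.2521 0.1349] 0.0002 0.0 [-0.5 -1.4  0.2] [-0.07  0.01  0.02]
lifted 8.47 [0.5992 0.2521 0.2898] 0.0003 0.0 [ 0.5 -0.3  0.5] [-0.06  0.1   0.01]
```

View pics/s2.png

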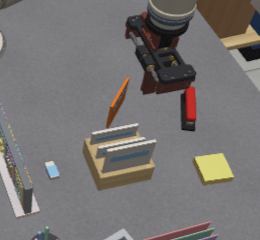

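The crop shows the gripper lifted empty and closed (gap 0), with the tall panel still in its slot. I'll check where the fingers really are compared with the reported TCP.

```bash
python3 - <<'E'
from h import *
s=state();print({k:(np.round(v,4).tolist() if not isinstance(v,(str,dict)) else v) for k,v in s.items()})
for n in("scene","top"):
    im=get_image(n);K=im["camera_matrix"];V=im["view"]
    for P in([*s["ee_pos"],1],[*(s["ee_pos"]+[0,0,-.008]),1]):
        c=V@np.array(P);print(n,"TCP px",K[0,0]*c[0]/-c[2]+K[0,2],K[1,2]-K[1,1]*c[1]/-c[2])
    if n=="scene":
        a=im["frame"][40:280,370:530];X=cloud(im)
    X=cloud(im);d=im["depth"]>0
    m=d&(abs(X[...,0]-.6)<.15)&(abs(X[...,1]-.25)<.12)&(X[...,2]>.16)&(X[...,2]<.5)
    print(n,m.sum(),np.percentile(X[m],[0,1,5,50,95],axis=0).round(3).tolist())
im=get_image("wrist");b=im["frame"];X=cloud(im)
m=((X[...,2]>.134)&(X[...,2]<.15)&(abs(X[...,1]-.25)<.1)&(X[...,0]>.57)&(X[...,0]<.65)).astype(np.uint8)
p=X[m>0];print(len(p),len(p) and cv2.minAreaRect((p[:,:2]*1000).astype(np.float32)))
cv2.imwrite("pics/c3.png",np.hstack([cv2.resize(a,(320,480),interpolation=2),cv2.resize(b,(480,480))]))
E
```

```text
{'time': 8.525, 'joint_pos': [0.3459, 0.2798, 0.8501, 0.0, 2.0119, 0.3861], 'dq': [0.0015, -0.0001, -0.0011, 0.0005, -0.0003, 0.0011], 'joint_torque': [-0.0006, -51.3037, -39.279, 0.0662, -0.0132, -0.0001], 'ee_pos': [0.5993, 0.2521, 0.2899], 'ee_rot': [-0.0, 0.7212, 0.6928, -0.0001], 'ft_force': [0.0653, -0.7385, -0.889], 'moment': [-0.0423, 0.0542, -0.0281], 'finger_force': 0.0, 'finger_gap': 0.0004}
scene TCP px 442.8823943504285 159.26311295354773
scene TCP px 442.1271048179725 161.90913895208956
scene 3488 [[0.509, 0.214, 0.316], [0.516, 0.217, 0.324], [0.528, 0.219, 0.352], [0.62, 0.237, 0.437], [0.687, 0.273, 0.495]]
top TCP px 203.83034045696644 211.6901764209798
top TCP px 204.5578984537002 212.38284020052288
top 1343 [[0.51, 0.217, 0.399], [0.511, 0.218, 0.405], [0.514, 0.221, 0.413], [0.554, 0.242, 0.44], [0.674, 0.282, 0.49]]
965 ((600.75244140625, 252.53839111328125), (118.87696838378906, 7.468249320983887), 87.5632553100586)
```

View pics/c3.png

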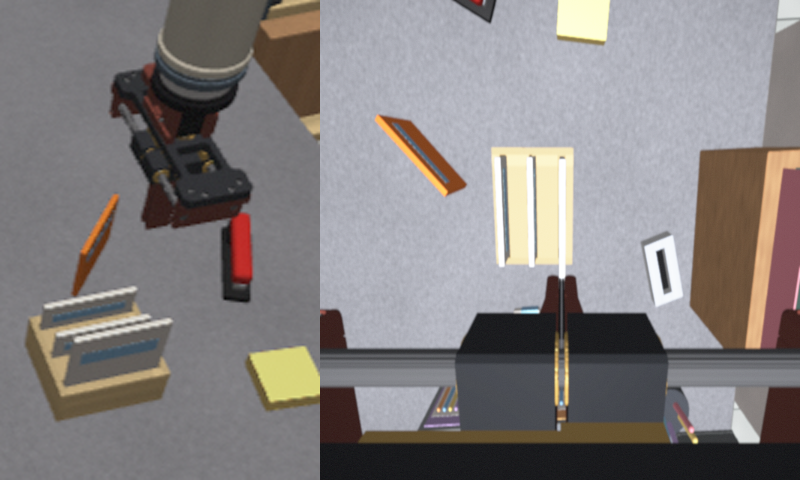

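The right half (wrist view) shows the closed finger tips at about (562,278), just in front of the panel's near end. The left half shows the fingers well above where the reported TCP projects. The tips seem to sit about 30 mm higher than the stated geometry, so I'll measure that directly.

```bash
python3 - <<'E'
from h import *
e=state()["ee_pos"];R=Ro.from_quat(np.roll(state()["ee_rot"],-1)).as_matrix()
for n in("wrist","scene","top"):
    X=cloud(get_image(n));L=(X-e)@R
    m=(abs(L[...,0])<.04)&(abs(L[...,1])<.06)&(L[...,2]<.06)&(L[...,2]>-.2)
    p=L[m];print(n,len(p))
    for lo in np.arange(-.12,.03,.01):
        s=p[(p[:,2]>=lo)&(p[:,2]<lo+.01)]
        if len(s)>5:print("  z",round(lo,3),len(s),"x",np.percentile(s[:,0],[5,50,95]).round(4),"y",np.percentile(s[:,1],[5,50,95]).round(4))
E
```

```text
wrist 72859
  z -0.12 3083 x [0.0327 0.0333 0.0337] y [-0.0235 -0.001   0.0242]
  z -0.11 24 x [-0.0003  0.0019  0.0037] y [-0.0014  0.0021  0.0021]
  z -0.1 26 x [-0.0113 -0.0094 -0.0074] y [-0.0014  0.0004  0.0021]
  z -0.09 133 x [-0.0097  0.0092  0.0113] y [-0.0008 -0.0001  0.0017]
  z -0.08 166 x [0.0093 0.01   0.0114] y [-0.0019  0.0009  0.0026]
  z -0.07 523 x [0.0096 0.0112 0.0117] y [-0.0089 -0.0002  0.0096]
  z -0.06 429 x [0.0096 0.0112 0.0116] y [-0.008  -0.0003  0.0088]
  z -0.05 398 x [-0.0053  0.0112  0.0116] y [-0.0078  0.0001  0.0084]
  z -0.04 339 x [0.0025 0.0111 0.0115] y [-0.0076  0.0001  0.0083]
  z -0.03 36 x [0.0096 0.011  0.0114] y [-0.0077  0.0003  0.0083]
scene 1955
  z -0.12 114 x [-0.0325 -0.0294  0.0192] y [-0.0253  0.0242  0.0299]
  z -0.11 6 x [-0.0285 -0.0092 -0.0065] y [0.0013 0.0269 0.0275]
  z -0.09 18 x [-0.0111 -0.0098  0.0032] y [0.0046 0.0129 0.015 ]
  z -0.08 33 x [-0.0113 -0.0094 -0.0021] y [-0.0038  0.0113  0.0149]
  z -0.07 44 x [-0.0109 -0.0086  0.0022] y [-0.0065  0.0101  0.0134]
  z -0.06 49 x [-0.0106 -0.007   0.0088] y [-0.0057  0.0101  0.0127]
  z -0.05 50 x [-0.0107 -0.0058  0.0104] y [-0.0048  0.0088  0.0112]
  z -0.04 54 x [-0.0109 -0.0049  0.0112] y [-0.0041  0.0086  0.0116]
  z -0.03 15 x [-0.0099 -0.0029  0.0123] y [-0.0065  0.0086  0.01  ]
top 605
  z -0.12 13 x [-0.032  -0.0261 -0.0207] y [-0.0454  0.022   0.0569]
```

Both views put the tips 29 mm behind the reported TCP instead of 8 mm ahead. Lateral position is fine, and the body position agrees with this. The panel hasn't moved, so I'll regrasp with the z correction (TCP z 0.076 puts the tips at 0.105).

```bash
python3 - <<'E'
from h import *
q=quat(np.radians(-2.4))
def pr(t):
    s=state();print(t,round(s["time"],2),s["ee_pos"].round(4),np.round(s["finger_gap"],4),np.round(s["finger_force"],1),np.round(s["ft_force"],1),np.round(s["moment"],2))
gripper_open();pr("open")
x,y=.6003,.2524
move_l([x,y,.125],.15,q);hold(.1);pr("above")
move_l([x,y,.076],.06,q);hold(.2);pr("down")
close();hold(.2);pr("closed")
s=state()
if s["finger_gap"]>.004:
    move_l([x,y,.1],.05);pr("lift1")
    move_l([x,y,.25],.1);hold(.2);pr("lifted")
im=get_image("scene");cv2.imwrite("pics/s4.png",cv2.resize(im["frame"][40:280,370:530],(400,600)))
E
```

```text
open 10.2 [0.5993 0.2521 0.29  ] 0.0879 0.0 [-0.2  0.3 -1. ] [-0.04  0.13  0.04]
above 11.55 [0.6009 0.2526 0.1266] 0.088 0.0 [ 0.3 -0.3 -0.3] [-0.03  0.07 -0.01]
down 12.72 [0.6006 0.2525 0.0766] 0.0878 0.0 [ 0.3 -0.7 -0.8] [-0.06  0.03  0.03]
closed 14.12 [0.6003 0.2524 0.076 ] 0.0083 30.0 [-0.2 -0.1  0.2] [-0.06  0.11 -0.01]
lift1 14.75 [0.6004 0.2524 0.1002] 0.0078 30.0 [ 0.7 -0.1 -1.3] [-0.08  0.09  0.04]
lifted 16.6 [0.6002 0.2523 0.2495] 0.0078 30.0 [-0.8  0.5 -0.4] [-0.08  0.09  0.  ]
```

View pics/s4.png

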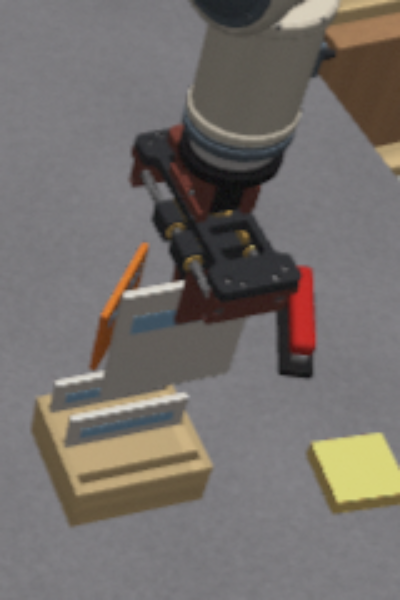

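The panel is gripped (gap 7.8 mm) and clear of the rack, and both low panels are in place. Now I'll carry it over the display, staying high, then measure the panel in the hand above the slot.

```bash
cat >> h.py <<'E'
def inhand(im,tag):
    s=state();e=s["ee_pos"];R=Ro.from_quat(np.roll(s["ee_rot"],-1)).as_matrix()
    L=(cloud(im)-e)@R    # tool frame: x along panel width, y thickness, z down
    m=(im["depth"]>0)&(abs(L[...,0])<.09)&(abs(L[...,1])<.025)&(L[...,2]>-.02)&(L[...,2]<.09)
    p=L[m]
    if len(p)<80: print(tag,"few",len(p));return
    A=np.c_[p[:,0],p[:,2],np.ones(len(p))];c,*_=np.linalg.lstsq(A,p[:,1],rcond=None)
    r=cv2.minAreaRect((p[:,[0,2]]*1000).astype(np.float32))
    print(tag,len(p),"face y=%.4f yawslope %.4f tilt %.4f"%(c[2],c[0],c[1]),"x",np.percentile(p[:,0],[1,99]).round(4),"z",np.percentile(p[:,2],[1,99]).round(4),"rect",np.round(r[0],1),np.round(r[1],1),round(r[2],1))
E
python3 - <<'E'
from h import *
inhand(get_image("scene"),"scene rack")
move_l([.52,-.02,.255],.2,quat(np.radians(-9)))
move_l([.4866,-.2773,.25],.2,quat(np.radians(-14.35)))
move_l([.4866,-.2773,.15],.1);hold(.4)
s=state();print(s["time"],s["ee_pos"].round(4),s["finger_gap"],s["finger_force"],s["ee_rot"].round(4),quat(np.radians(-14.35)))
a=get_image("scene");inhand(a,"scene");b=get_image("top");inhand(b,"top");w=get_image("wrist");inhand(w,"wrist")
print(slot(w),slot(b))
cv2.imwrite("pics/s5.png",np.hstack([cv2.resize(a["frame"][130:330,120:320],(400,400)),cv2.resize(w["frame"],(400,400))]))
E
```

```text
scene rack 1243 face y=0.0049 yawslope 0.0072 tilt -0.0052 x [-0.0589  0.0595] z [-0.0187  0.0661] rect [ 1.2 24.4] [122.7  87.6] 1.6
21.2667 [ 0.4867 -0.2773  0.1501] 0.008106934665531623 29.998507797718048 [1.000e-04 7.899e-01 6.133e-01 0.000e+00] [np.float64(0.0), np.float64(0.7898875060146223), np.float64(0.6132517654617883), np.float64(0.0)]
scene 1088 face y=0.0037 yawslope 0.0009 tilt -0.0006 x [-0.0565  0.0615] z [-0.018   0.0657] rect [ 2.3 24.8] [ 89.5 119.8] 89.8
top few 69
wrist 94 face y=-0.1909 yawslope 3.1879 tilt 0.0051 x [0.0595 0.0601] z [-0.0182  0.0546] rect [59.7 19.9] [ 0.6 79.6] 0.1
(array([ 501.3, -219.1]), array([ 5., 12.]), array([ 501.6, -218.6]), np.float64(-14.29484154360414)) (array([ 495.9, -237.7]), array([43.2, 10.5]), array([ 496.1, -237. ]), np.float64(75.24831469124857))
```

View pics/s5.png

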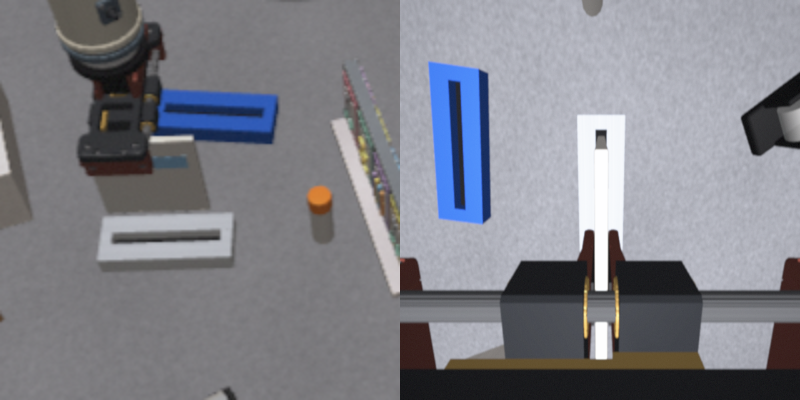

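The left half (scene) shows the panel upright just behind and above the aluminium stand slot. The right half (wrist) shows the panel in line with the slot, whose visible end is at (600,135). Panel offset and tilt in the hand are negligible, with the lower edge 66 mm below the TCP. I'll descend to 10 mm above the slot and verify.

```bash
python3 - <<'E'
from h import *
move_l([.4866,-.2773,.102],.05);hold(.6)
s=state();print(s["time"],s["ee_pos"].round(4),s["finger_gap"],s["finger_force"],s["ft_force"].round(1),np.abs(s["dq"]).max())
a=get_image("scene");inhand(a,"scene");w=get_image("wrist");inhand(w,"wrist")
X=cloud(a);m=(X[...,2]>.02)&(X[...,2]<.03)&(np.hypot(X[...,0]-.487,X[...,1]+.277)<.1);print(np.median(X[m][:,2]))
X=cloud(w);m=(X[...,2]>.018)&(X[...,2]<.036)&(np.hypot(X[...,0]-.487,X[...,1]+.277)<.1)
c=X[m];print("stand top wrist",len(c),np.median(c[:,2]))
u=np.array([np.cos(np.radians(-14.35)),np.sin(np.radians(-14.35))]);v=np.array([-u[1],u[0]])
d=c[:,:2]-s["ee_pos"][:2];print("across",np.percentile(d@u,[.5,99.5]),"along",np.percentile(d@v,[.5,99.5]))
cv2.imwrite("pics/s6.png",np.hstack([cv2.resize(a["frame"][180:300,140:260],(400,400)),cv2.resize(w["frame"],(400,400))]))
E
```

```text
23.125 [ 0.4866 -0.2773  0.102 ] 0.007846324884786567 29.99856859445572 [-0.   0.3 -1.4] 0.0006174912337174523
scene 1591 face y=0.0036 yawslope -0.0164 tilt 0.0344 x [-0.0774  0.0795] z [-0.0176  0.089 ] rect [-0.8 35.6] [109.9 161.1] 88.8
wrist 7014 face y=-0.0004 yawslope 0.0053 tilt 0.0014 x [-0.0303  0.077 ] z [0.0282 0.0894] rect [35.2 58.6] [ 84.3 141.7] 48.2
0.02483872045183233
stand top wrist 9949 0.02725342538021097
across [-0.03179503  0.03174525] along [-0.05074229  0.07758854]
```

View pics/s6.png

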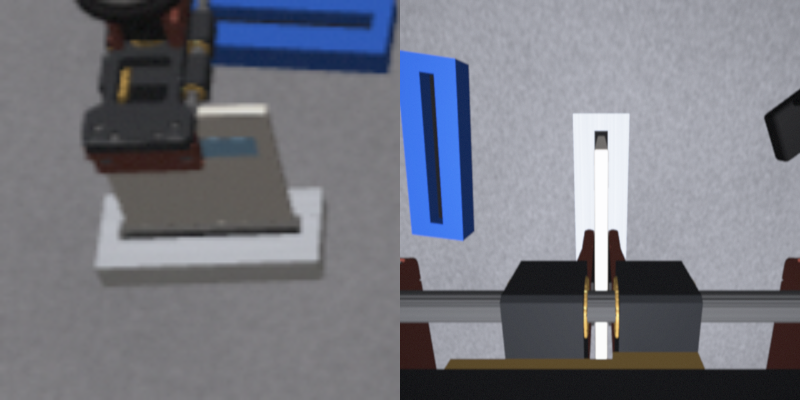

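The left half shows the lower edge hovering over the slot with a dark gap below it. The right half shows the panel centred in the slot: the stand measures ±31.8 mm across and matches to about 2 mm along. The gap is about 10 mm and the arm is still, so I'm handing in.

```bash
python3 -c "
from bench import *
print(job_done())"
```

```text
the job is handed in; nothing more can be done
None
```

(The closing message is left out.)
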